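Load the specimen caddy for the pass-through window

TASK

Load the grey caddy for the pass-through window: stand each of the three sealed specimen pots (red, yellow and blue lids) upright in the middle of the well whose floor pad has the colour of its lid. Keep them upright all the way and set them down rather than dropping them. Leave the two open pots without lids, the beaker and the brown bottle standing where they are.

Things in the scene. Friction and masses are not known exactly. Their poses are not given: they have to be found in the camera images.
- pot_red_center (a point): Sealed specimen pot: upright cylinder, 42 mm diameter, 80 mm tall, off-white body with a closed red lid (the top 15 mm, same diameter: from above a full red disc). Loose, 60 to 130 g. The point is its centre, 40 mm above its underside; z is its axis, up.
- pot_yellow_center (a point): Sealed specimen pot: upright cylinder, 42 mm diameter, 80 mm tall, off-white body with a closed yellow lid (the top 15 mm, same diameter: from above a full yellow disc). Loose, 60 to 130 g. The point is its centre, 40 mm above its underside; z is its axis, up.
- pot_blue_center (a point): Sealed specimen pot: upright cylinder, 42 mm diameter, 80 mm tall, off-white body with a closed blue lid (the top 15 mm, same diameter: from above a full blue disc). Loose, 60 to 130 g. The point is its centre, 40 mm above its underside; z is its axis, up.
- open_red_center (a point): Open, empty pot without a lid, to be left: same size and body as the sealed ones (42 mm diameter, 80 mm tall), with a red rim (top 15 mm, wall 5 mm); from above a red ring round an off-white inside. Loose, light, 60 g. The point is its centre, 40 mm above its underside; z is its axis, up.
- open_blue_center (a point): Open, empty pot without a lid, to be left: same size and body as the sealed ones (42 mm diameter, 80 mm tall), with a blue rim (top 15 mm, wall 5 mm); from above a blue ring round an off-white inside. Loose, light, 60 g. The point is its centre, 40 mm above its underside; z is its axis, up.
- pad_red_top (a point): Red square floor pad, 60 x 60 mm, that fills the bottom of one well of the grey transfer caddy (fixed to the bench). The point is the middle of the pad's upper face, 7 mm above the bench: a pot placed there stands on it. z is up, x runs along the caddy's row of three wells. The caddy is 276 x 94 mm (304 mm over its end grips); each well is 62 x 62 mm inside, wells are 90 mm apart centre to centre, and the walls rise only 12 mm above the pads.
- pad_yellow_top (a point): Yellow square floor pad, 60 x 60 mm, that fills the bottom of one well of the grey transfer caddy (fixed to the bench). The point is the middle of the pad's upper face, 7 mm above the bench: a pot placed there stands on it. z is up, x runs along the caddy's row of three wells. The caddy is 276 x 94 mm (304 mm over its end grips); each well is 62 x 62 mm inside, wells are 90 mm apart centre to centre, and the walls rise only 12 mm above the pads.
- pad_blue_top (a point): Blue square floor pad, 60 x 60 mm, that fills the bottom of one well of the grey transfer caddy (fixed to the bench). The point is the middle of the pad's upper face, 7 mm above the bench: a pot placed there stands on it. z is up, x runs along the caddy's row of three wells. The caddy is 276 x 94 mm (304 mm over its end grips); each well is 62 x 62 mm inside, wells are 90 mm apart centre to centre, and the walls rise only 12 mm above the pads.
- beaker_center (a point): Clear glass beaker, 60 mm across at the rim, 75 mm tall, standing loose; a bystander. The point is its centre, half-way up; z is up.
- reagent_center (a point): Small brown glass bottle with a black cap, 52 mm diameter, 88 mm tall, standing loose; a bystander. The point is its centre, half-way up; z is up.
Mind the look-alikes: they are no part of the job. What is shaped like the part that bears open_red_center but pink or turquoise is not meant. Leave any pink or turquoise look-alike of the part that bears pot_yellow_center alone.

How it is judged:
By the outcome, as a careful person would: the job done as asked, in the order asked, and still so for the second after the job is handed in, with the robot touching nothing.
It also fails if it takes over 90 s, if anything falls off the work surface, if the arm or the gripper's body presses on something with over 40 N, if the wrist force passes 120 N, or if a joint passes its speed limit or range.

ROBOT

A 7-joint arm with a two-finger parallel gripper is mounted at the origin on the work surface. World frame = base frame: x ahead of the robot, y to its left, z up, the work surface at z = 0. Lengths are in m, angles in rad, forces in N, time in s.
With the tool pointing down it reaches from about 0.4 to 0.875 m from the base axis. Payload 19.3 kg.
Tool frame: the origin (TCP) lies at the very end of the fingers, on their centre line; the grasp point (between the pads) lies 19 mm behind it; z points along the fingers, y is the line along which they close (so a half turn about z gives the same grasp; the last joint's range is limited). The gripper opens to 85 mm and grips with 20 to 120 N. Pads are 22 mm wide; open, the fingers measure 114 mm over their backs; the gripper's body (76 mm by 85 mm) begins 54 mm behind the grasp point. The pads swing forward as they close: fully open they stand 13 mm farther back than shut.
Start: joints at [1.053, 0.521, -0.036, 1.599, 0.021, 1.021, -0.113], TCP at [0.271, -0.563, 0.197] pointing down, gripper open.
Joint ranges: [-2.91, 2.91], [-0.3, 2.13], [-1.5, 1.42], [0.17, 2.43], [-1.26, 4.41], [0.16, 1.93], [-2.52, 2.52]. Speed limits (rad/s): [1.89, 1.89, 2.39, 2.39, 3.01, 3.01, 3.01].

INTERFACE

Orientations are given as [roll, pitch, yaw] about the fixed x, y, z axes, in that order (R = Rz(yaw) Ry(pitch) Rx(roll)).
In Python, from workcell import monitor, optics, job_done gives the robot as it stands.
- The arm moves only by the shell command python3 -m handwheel 'ROWS' [FORCE]. ROWS is JSON, a list of rows, each an object of numbers: "dx", "dy", "dz": the shift along the tool's x, y, z in cm; "wx", "wy", "wz": the turn, a rotation vector about the tool's x, y, z in rad; "claw": the opening in per cent of the stroke, from 0 (shut) to 100 (fully open). A call has 1 to 8 rows; each row shifts and turns the commanded pose from where the row before left it, along the tool's axes as they then stand; what a row does not reach is not made up. A row lasts 1/8 s, in which the tool goes at most 62.5 mm and 10.7 degrees, less where a joint would pass 70% of its speed; a pose out of reach is approached as far as the arm can. A call with a gripper value outside its range is refused whole. The fingers move at their own pace and stop on an object; FORCE is the grip in N (left out, the last holds). Time passes only in rows, so rows that do not move let the fingers close. It gives the time, the measured TCP pose, the force, the opening and the grip force at its end, in the units of the state.
- monitor.observe(): the state, without advancing time (a new reading comes with each control period).
- optics.grab_frame(name): name is "side" or "top"; returns a dict with "frame" (420x560x3 uint8, blue, green, red), "fovy" (degrees; the focal length in pixels is half the picture's height over the tangent of half this angle, whatever the lens; pixels are square), "cx", "cy" (the principal point, pixels), "k1" (the pictures are not rectified: a ray, as slopes to the right and down, at radius r is drawn at 1 + k1 r^2 times it, then the intrinsics apply), "R" (3x3) and "t" (3): a world point X has camera coordinates R X + t. Camera axes: x right, y down, z forward; pixel columns grow to the right and rows downward; lengths in m; the calibration is good to about 2 mm. A picture is of the moment at which its call begins. There is no depth.
- job_done(): hands the job in; it is judged then, once.
Trained networks look in the newest picture that a camera, given by its name, has taken for a name from the list of things; names that differ only in an ending like _2 or _b are one class to them, and where a whole thing is asked for, a point or a joint stands for the part that bears it (a point fixed in the world has none). Each returns a list of dicts, best first, with "p" (0 to 1); they miss things now and then, are a little off and sometimes report something else, mostly with a low value. They report only what shows in the picture. A call takes as long as a camera call. They do not tell look-alikes from the thing itself.
- optics.masks_of(name, camera): "region" (420x560 bool, what is visible of it) and "rect" ([left, top, width, height] in pixels, round what is visible of it).
The state is a dict: "clock": time; "qpos": joint angles; "qd": joint speeds; "joint_efforts": joint torques, N m; "position": TCP position; "tool_rot": TCP orientation; "force": force on the tool from outside, world axes, zero at the start; "moment": the same for the moment, N m; "grip_width": finger opening in m; "finger_force": force on a finger pad.
Only numpy, scipy, OpenCV 4.12 (cv2) and the standard library are available. Lean on these libraries where they do the work, as an engineer would, in place of code of your own. Each camera call takes 0.05 s, during which the arm holds its last target. There are 200 camera calls.

## Working session

There is one attempt and no reset: what is moved stays moved. The work goes in short steps, Python scripts to look and compute and a shell command to move; the robot and the scene stay as the last step left them, time stands still between calls to the robot, and variables do not carry over. Pictures are saved under pics/ and viewed, at most 14 in all, crops included, and the job is handed in when it is done.

```bash
mkdir -p pics
cat > h.py <<'E'
import numpy as np, cv2
from workcell import monitor, optics, job_done
def grab(n):
    return optics.grab_frame(n)
def K(f):
    F=f["frame"].shape[0]/2/np.tan(np.radians(f["fovy"])/2)
    return np.array([[F,0,f["cx"]],[0,F,f["cy"]],[0,0,1.]]), np.array([f["k1"],0,0,0,0.])
def px2w(f,uv,z):
    k,d=K(f); s=cv2.undistortPointsIter(np.array([[uv]],float),k,d,None,None,(3,50,1e-9))[0,0]
    R=np.array(f["R"]);t=np.array(f["t"]);c=-R.T@t;r=R.T@np.array([s[0],s[1],1])
    return c+r*(z-c[2])/r[2]
def w2px(f,X):
    k,d=K(f); return cv2.projectPoints(np.array([X],float),cv2.Rodrigues(np.array(f["R"]))[0],np.array(f["t"],float),k,d)[0][0,0]
E
python3 - <<'E'
from h import *
for n in("top","side"):
    f=grab(n);cv2.imwrite(f"pics/{n}0.png",f["frame"])
    R=np.array(f["R"]);print(n,f["fovy"],f["k1"],(-R.T@np.array(f["t"])).round(3),R.round(2).tolist())
f=grab("top")
for nm in "pot_red pot_yellow pot_blue open_red open_blue".split():
    for m in optics.masks_of(nm+"_center","top"):
        M=m["region"];v,u=np.nonzero(M);print(nm,round(m["p"],2),m["rect"],px2w(f,(u.mean(),v.mean()),.08).round(3))
for nm in "red yellow blue".split():
    for m in optics.masks_of(f"pad_{nm}_top","top"):
        M=m["region"];v,u=np.nonzero(M);print("pad",nm,round(m["p"],2),m["rect"],px2w(f,(u.mean(),v.mean()),.007).round(3))
for nm in "beaker reagent".split():
    for m in optics.masks_of(nm+"_center","top"):print(nm,round(m["p"],2),m["rect"])
s=monitor.observe();print(s["position"],s["tool_rot"],s["clock"],s["force"],s["grip_width"])
E
```

```text
top 49.277148189425155 -0.06650849409059167 [0.426 0.08  1.21 ] [[-0.01, -1.0, 0.01], [-0.99, 0.01, -0.12], [0.12, -0.01, -0.99]]
side 45.79426295113602 -0.18553740783874548 [0.53  0.827 1.002] [[-1.0, -0.01, -0.02], [-0.0, 0.78, -0.62], [0.02, -0.62, -0.78]]
pot_red 0.79 [182.4, 238.3, 26.9, 19.0] [0.464 0.262 0.08 ]
pot_yellow 0.77 [220.7, 252.7, 14.6, 16.7] [0.43  0.184 0.08 ]
pot_yellow 0.57 [248.2, 273.2, 17.5, 17.6] [0.376 0.115 0.08 ]
pot_yellow 0.57 [389.8, 220.4, 27.4, 23.2] [ 0.495 -0.252  0.08 ]
pot_yellow 0.56 [227.8, 217.4, 21.6, 18.1] [0.519 0.154 0.08 ]
pot_yellow 0.25 [195.6, 189.1, 20.0, 22.4] [0.583 0.241 0.08 ]
open_red 0.77 [250.1, 177.5, 18.8, 22.9] [0.607 0.103 0.08 ]
open_red 0.72 [283.6, 178.5, 17.8, 20.6] [0.612 0.023 0.08 ]
open_red 0.65 [317.2, 186.8, 18.7, 17.4] [ 0.589 -0.057  0.08 ]
open_blue 0.65 [194.8, 189.2, 21.7, 20.8] [0.583 0.239 0.08 ]
pad red 0.91 [389.2, 218.9, 26.4, 23.5] [ 0.5   -0.272  0.007]
pad yellow 0.59 [385.2, 251.1, 25.6, 27.6] [ 0.412 -0.256  0.007]
pad blue 0.82 [396.3, 183.4, 25.2, 24.0] [ 0.59  -0.288  0.007]
beaker 0.68 [234.2, 125.3, 22.1, 30.1]
reagent 0.74 [141.4, 207.1, 14.6, 18.2]
[ 0.27058744 -0.5633745   0.1971869 ] [-3.14156216e+00 -1.98972488e-05  4.47757440e-01] 0.65 [-0.92166391  0.26484822 -0.02059728] 0.08554443372922273
```

Run:
```python
import cv2
a=cv2.imread("pics/top0.png");cv2.imwrite("pics/top0c.png",cv2.resize(a[110:310,130:440],None,fx=2.5,fy=2.5,interpolation=2)[:600,:800])
```

```text
(no output)
```

View pics/top0c.png

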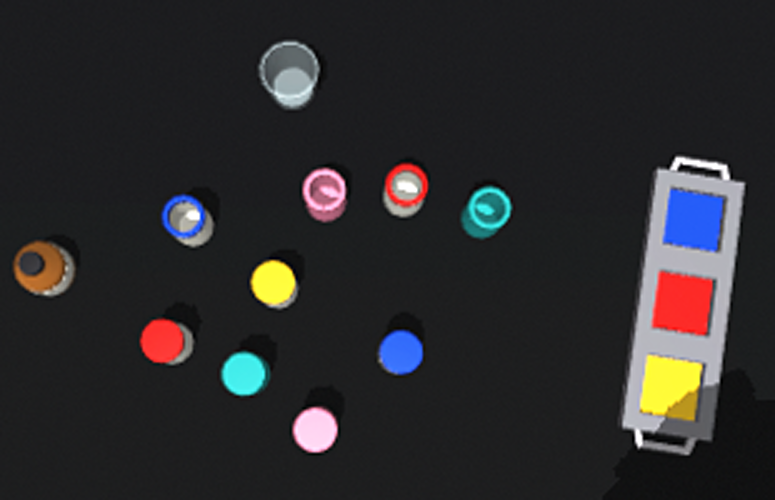

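View pics/side0.png

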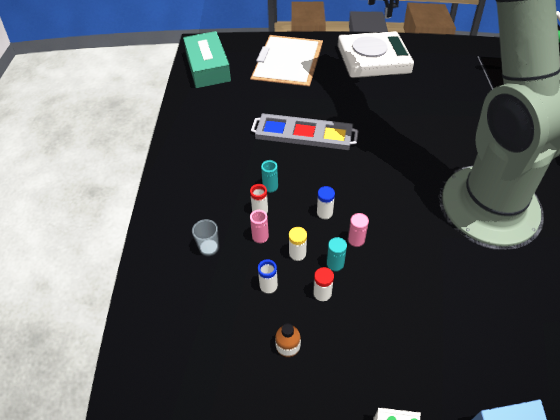

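The top image (full pixels) shows these candidates:
- **Sealed lids:** red (195,246), yellow (239,223) and blue (290,251) are full discs, so they fit the description.
- **Look-alikes:** the turquoise lid (228,259) and pink lid (256,282).
- **Open rings:** blue (204,196), red (292,185), pink (260,186) and turquoise (325,193).
- **Pads:** blue (407,197), red (403,231) and yellow (398,265).

Next I'll measure these with colour segmentation and a lid model in both cameras.

```bash
cat >> h.py <<'E'
from scipy.optimize import least_squares
def blobs(f,hue,lo=100,vlo=60):
    h=cv2.cvtColor(f["frame"],cv2.COLOR_BGR2HSV).astype(int)
    d=np.abs((h[...,0]-hue+90)%180-90)
    m=((d<9)&(h[...,1]>lo)&(h[...,2]>vlo)).astype(np.uint8)
    n,l,s,c=cv2.connectedComponentsWithStats(m,connectivity=8)
    return [(c[i],s[i,4],l==i) for i in range(1,n) if s[i,4]>60]
HUE=dict(red=1,yellow=29,blue=111)
A=np.linspace(0,2*np.pi,40)
def sil(f,xy,z0,z1):
    P=np.array([[xy[0]+.021*np.cos(a),xy[1]+.021*np.sin(a),z] for z in(z0,z1) for a in A])
    p=np.array([w2px(f,q) for q in P],np.float32);m=cv2.moments(cv2.convexHull(p));return np.array([m["m10"],m["m01"]])/m["m00"],m["m00"]
def lid(f,c,guess,z0=.065):
    r=least_squares(lambda x:sil(f,x,z0,z0+.015)[0]-c,guess,diff_step=1e-3)
    return r.x,sil(f,r.x,z0,z0+.015)[1]
E
python3 - <<'E'
from h import *
G=dict(red=(.464,.262),yellow=(.519,.154),blue=(.44,.03))
T=grab("top");S=grab("side")
for n,g in G.items():
  for f,nm in((T,"top"),(S,"side")):
    e=w2px(f,(*g,.075))
    for c,a,_ in sorted(blobs(f,HUE[n]),key=lambda b:np.hypot(*(b[0]-e)))[:1]:
        x,ar=lid(f,c,g);print(n,nm,c.round(1),a,round(ar),x.round(4))
    for c,a,_ in blobs(f,HUE[n]):
        w=px2w(f,c,.007)
        if w[1]<-.2 and 0.3<w[0]<.7:print("  pad",n,nm,c.round(1),a,w.round(4))
    e=w2px(f,(.6,.023,.075))
for n,g in dict(red=(.612,.023),blue=(.583,.24)).items():
    for c,a,_ in blobs(T,HUE[n]):print("open?",n,c.round(),a,px2w(T,c,.08).round(3))
for h,n in((90,"turq"),(165,"pink")):
    for c,a,_ in blobs(T,h,40):print(n,c.round(),a,px2w(T,c,.07).round(3))
f=T["frame"][165:300,180:320];cv2.imwrite("pics/cands.png",cv2.resize(f,None,fx=4,fy=4,interpolation=2))
E
```

```text
red top [194.3 245.8] 254 242 [0.4655 0.2669]
  pad red top [402.6 230.7] 508 [ 0.5009 -0.2723  0.007 ]
red side [323.5 276.4] 324 319 [0.466  0.2635]
  pad red side [304. 130.] 235 [ 0.5006 -0.2791  0.007 ]
yellow top [238.8 222.4] 254 233 [0.5223 0.1565]
  pad yellow top [397.9 264.7] 517 [ 0.4117 -0.2562  0.007 ]
yellow side [297.3 235.1] 285 279 [0.5226 0.1526]
  pad yellow side [334.2 133.6] 233 [ 0.4118 -0.2633  0.007 ]
blue top [290.  250.3] 257 231 [0.4517 0.0302]
  pad blue top [406.9 197.6] 478 [ 0.5893 -0.2879  0.007 ]
blue side [325.8 193.6] 238 240 [0.4519 0.0261]
  pad blue side [332.6   8.3] 1276 [ 0.375  -1.0114  0.007 ]
  pad blue side [274.  126.5] 224 [ 0.5899 -0.295   0.007 ]
open? red [292. 183.] 140 [0.619 0.022 0.08 ]
open? red [403. 231.] 508 [ 0.496 -0.251  0.08 ]
open? red [194. 246.] 254 [0.465 0.266 0.08 ]
open? blue [202. 196.] 135 [0.59  0.247 0.08 ]
open? blue [407. 198.] 478 [ 0.579 -0.266  0.08 ]
open? blue [290. 250.] 257 [0.452 0.03  0.08 ]
open? blue [ 62. 380.] 1153 [0.142 0.587 0.08 ]
open? blue [ 22. 398.] 278 [0.097 0.688 0.08 ]
turq [324. 194.] 316 [ 0.591 -0.058  0.07 ]
turq [227. 259.] 278 [0.432 0.185 0.07 ]
turq [551. 359.] 230 [ 0.169 -0.622  0.07 ]
pink [259. 187.] 312 [0.61  0.104 0.07 ]
pink [256. 280.] 204 [0.379 0.115 0.07 ]
```

View pics/cands.png

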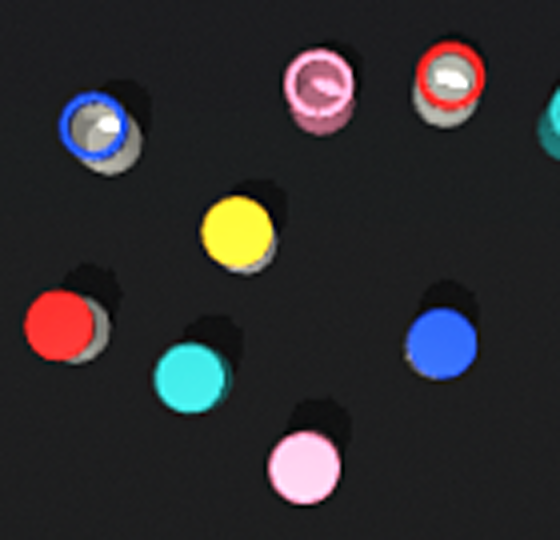

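The crop confirms full discs for red at (60,325), yellow at (237,232) and blue at (441,343). The ringed pots and the pink and turquoise ones are excluded. I'll turn the tool so the fingers close across the caddy row, then head for red.

```bash
cat >> h.py <<'E'
from scipy.spatial.transform import Rotation as Ro
def to(x,y,z,yaw=-.18):
    s=monitor.observe();R=Ro.from_euler("xyz",s["tool_rot"])
    d=R.inv().apply(np.array([x,y,z])-s["position"])*100
    w=(R.inv()*Ro.from_euler("xyz",[np.pi,0,yaw])).as_rotvec()
    print("t",round(s["clock"],2),"pos",np.round(s["position"],4),"q",np.round(s["qpos"],2),"d_cm",d.round(2),"w",w.round(3),"grip",round(s["grip_width"],4),round(s["finger_force"],1) if np.isscalar(s["finger_force"]) else s["finger_force"],"F",np.round(s["force"],1))
E
python3 -m handwheel '[{"wz":0.157,"claw":72},{"wz":0.157},{"wz":0.157},{"wz":0.157},{"dx":1.1,"dy":-4.5},{"dx":1.1,"dy":-4.5},{"dx":1.1,"dy":-4.5},{"dx":1.1,"dy":-4.5}]' 40
python3 -c "from h import *;to(.48,-.05,.2)"
```

```text
t 0.75 pos [ 0.2706 -0.5634  0.1972] q [ 1.05  0.52 -0.04  1.6   0.02  1.02 -0.11] d_cm [ 41.1  -37.21  -0.28] w [ 0.    -0.     0.628] grip 0.0854 0.0 F [ 0.1 -0.2  0.4]schema error: expected keys dx, dy, dz, wx, wy, wz, claw
```

```bash
python3 -m handwheel '[{"dx":0,"dy":0,"dz":0,"wx":0,"wy":0,"wz":0.157,"claw":72},{"dx":0,"dy":0,"dz":0,"wx":0,"wy":0,"wz":0.157,"claw":72},{"dx":0,"dy":0,"dz":0,"wx":0,"wy":0,"wz":0.157,"claw":72},{"dx":0,"dy":0,"dz":0,"wx":0,"wy":0,"wz":0.157,"claw":72},{"dx":1.1,"dy":-4.5,"dz":0,"wx":0,"wy":0,"wz":0,"claw":72},{"dx":1.1,"dy":-4.5,"dz":0,"wx":0,"wy":0,"wz":0,"claw":72},{"dx":1.1,"dy":-4.5,"dz":0,"wx":0,"wy":0,"wz":0,"claw":72},{"dx":1.1,"dy":-4.5,"dz":0,"wx":0,"wy":0,"wz":0,"claw":72}]' 40
python3 -c "from h import *;to(.48,-.05,.2)"
```

```text
clock: 1.75
position: [0.3467, -0.3928, 0.1973]
tool_rot: [3.142, -0.0, -0.18]
force: [0.3, -0.4, 1.1]
grip_width: 0.0614
finger_force: 0.0
t 1.75 pos [ 0.3467 -0.3928  0.1973] q [ 0.67  0.36  0.08  1.87 -0.04  0.91 -0.98] d_cm [  6.97 -36.11  -0.27] w [ 0. -0. -0.] grip 0.0614 0.0 F [ 0.3 -0.4  1.1]
```

```bash
python3 -m handwheel '[{"dx":0.9,"dy":-4.5,"dz":0,"wx":0,"wy":0,"wz":0,"claw":72},{"dx":0.9,"dy":-4.5,"dz":0,"wx":0,"wy":0,"wz":0,"claw":72},{"dx":0.9,"dy":-4.5,"dz":0,"wx":0,"wy":0,"wz":0,"claw":72},{"dx":0.9,"dy":-4.5,"dz":0,"wx":0,"wy":0,"wz":0,"claw":72},{"dx":0.9,"dy":-4.5,"dz":0,"wx":0,"wy":0,"wz":0,"claw":72},{"dx":0.9,"dy":-4.5,"dz":0,"wx":0,"wy":0,"wz":0,"claw":72},{"dx":0.9,"dy":-4.5,"dz":0,"wx":0,"wy":0,"wz":0,"claw":72},{"dx":0.9,"dy":-4.5,"dz":0,"wx":0,"wy":0,"wz":0,"claw":72}]' >/dev/null
python3 -m handwheel '[{"dx":0,"dy":0,"dz":0,"wx":0,"wy":0,"wz":-0.157,"claw":72},{"dx":0,"dy":0,"dz":0,"wx":0,"wy":0,"wz":-0.157,"claw":72},{"dx":0,"dy":0,"dz":0,"wx":0,"wy":0,"wz":-0.157,"claw":72},{"dx":0,"dy":0,"dz":0,"wx":0,"wy":0,"wz":-0.157,"claw":72}]' 
python3 -c "from h import *;to(.466,.265,.17,.448)"
```

```text
clock: 3.25
position: [0.4816, -0.0529, 0.1973]
tool_rot: [3.142, -0.0, 0.453]
force: [-0.0, -0.2, 0.2]
grip_width: 0.0617
finger_force: 0.0
t 3.25 pos [ 0.4816 -0.0529  0.1973] q [ 0.15  0.3  -0.2   1.95  0.08  0.89 -1.21] d_cm [ 12.51 -29.27   2.73] w [ 0.    -0.     0.005] grip 0.0617 0.0 F [-0.  -0.2  0.2]
```

```bash
python3 -m handwheel '[{"dx":1.8,"dy":-4.2,"dz":0.4,"wx":0,"wy":0,"wz":0,"claw":72},{"dx":1.8,"dy":-4.2,"dz":0.4,"wx":0,"wy":0,"wz":0,"claw":72},{"dx":1.8,"dy":-4.2,"dz":0.4,"wx":0,"wy":0,"wz":0,"claw":72},{"dx":1.8,"dy":-4.2,"dz":0.4,"wx":0,"wy":0,"wz":0,"claw":72},{"dx":1.8,"dy":-4.2,"dz":0.4,"wx":0,"wy":0,"wz":0,"claw":72},{"dx":1.8,"dy":-4.2,"dz":0.4,"wx":0,"wy":0,"wz":0,"claw":72},{"dx":1.7,"dy":-4.1,"dz":0.3,"wx":0,"wy":0,"wz":0,"claw":72},{"dx":0,"dy":0,"dz":0,"wx":0,"wy":0,"wz":0,"claw":72}]' >/dev/null
python3 - <<'E'
from h import *
to(.466,.265,.03,.448)
f=grab("side");p=w2px(f,(.466,.265,.08)).astype(int);print(p)
c=f["frame"][150:350,220:420].copy();cv2.imwrite("pics/s1.png",cv2.resize(c,None,fx=3,fy=3,interpolation=2))
E
```

```text
t 4.25 pos [0.4663 0.2687 0.1699] q [-0.4   0.43 -0.31  1.85  0.16  0.89 -1.9 ] d_cm [-0.19  0.34 13.99] w [-0.001 -0.     0.004] grip 0.0615 0.0 F [ 0.6 -0.9 -0.2]
[323 275]
```

View pics/s1.png

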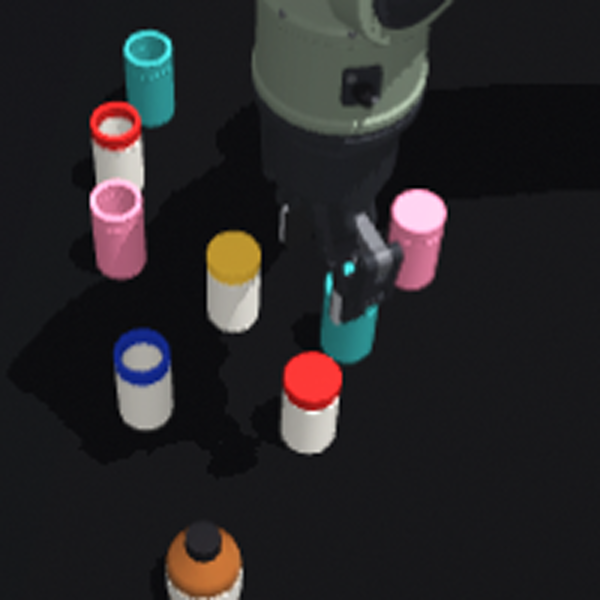

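The red pot at crop (312,380) stands clear below the open fingers, and the nearest neighbour is the turquoise one, off the finger line. I'll descend and grip.

```bash
python3 -m handwheel '[{"dx":-0.2,"dy":0.3,"dz":0,"wx":0,"wy":0,"wz":0,"claw":72},{"dx":0,"dy":0,"dz":3,"wx":0,"wy":0,"wz":0,"claw":72},{"dx":0,"dy":0,"dz":3,"wx":0,"wy":0,"wz":0,"claw":72},{"dx":0,"dy":0,"dz":2,"wx":0,"wy":0,"wz":0,"claw":72},{"dx":0,"dy":0,"dz":2,"wx":0,"wy":0,"wz":0,"claw":72},{"dx":0,"dy":0,"dz":2,"wx":0,"wy":0,"wz":0,"claw":72},{"dx":0,"dy":0,"dz":2,"wx":0,"wy":0,"wz":0,"claw":72},{"dx":0,"dy":0,"dz":0,"wx":0,"wy":0,"wz":0,"claw":72}]' 
python3 -m handwheel '[{"dx":0,"dy":0,"dz":0,"wx":0,"wy":0,"wz":0,"claw":30},{"dx":0,"dy":0,"dz":0,"wx":0,"wy":0,"wz":0,"claw":30},{"dx":0,"dy":0,"dz":0,"wx":0,"wy":0,"wz":0,"claw":30},{"dx":0,"dy":0,"dz":0,"wx":0,"wy":0,"wz":0,"claw":30},{"dx":0,"dy":0,"dz":0,"wx":0,"wy":0,"wz":0,"claw":30},{"dx":0,"dy":0,"dz":0,"wx":0,"wy":0,"wz":0,"claw":30}]' 40
```

```text
clock: 5.3
position: [0.4666, 0.2601, 0.0295]
tool_rot: [3.141, 0.002, 0.446]
force: [0.2, -1.1, 0.6]
grip_width: 0.0614
finger_force: 0.0
clock: 6.05
position: [0.4676, 0.2617, 0.0312]
tool_rot: [3.141, -0.002, 0.447]
force: [0.5, -2.6, 7.0]
grip_width: 0.0403
finger_force: 39.9
```

```bash
python3 -m handwheel '[{"dx":0,"dy":0,"dz":-1,"wx":0,"wy":0,"wz":0,"claw":30},{"dx":0,"dy":0,"dz":-2,"wx":0,"wy":0,"wz":0,"claw":30},{"dx":0,"dy":0,"dz":-3,"wx":0,"wy":0,"wz":0,"claw":30},{"dx":0,"dy":0,"dz":-3,"wx":0,"wy":0,"wz":0,"claw":30},{"dx":0,"dy":0,"dz":-3,"wx":0,"wy":0,"wz":0,"claw":30},{"dx":0,"dy":0,"dz":-2,"wx":0,"wy":0,"wz":0,"claw":30},{"dx":0,"dy":0,"dz":0,"wx":0,"wy":0,"wz":0,"claw":30}]'
python3 - <<'E'
from h import *
to(.49,-.05,.17,.448)
f=grab("side")
c=f["frame"][150:350,220:420].copy();cv2.imwrite("pics/s2.png",cv2.resize(c,None,fx=2,fy=2,interpolation=2))
E
```

```text
clock: 6.92
position: [0.4675, 0.2621, 0.1721]
tool_rot: [-3.141, -0.003, 0.448]
force: [-1.3, 0.1, -1.6]
grip_width: 0.0406
finger_force: 40.7
t 6.92 pos [0.4675 0.2621 0.1721] q [-0.39  0.42 -0.31  1.85  0.16  0.89 -1.9 ] d_cm [-11.48  29.11   0.17] w [-0.    -0.003 -0.   ] grip 0.0406 40.7 F [-1.3  0.1 -1.6]
```

View pics/s2.png

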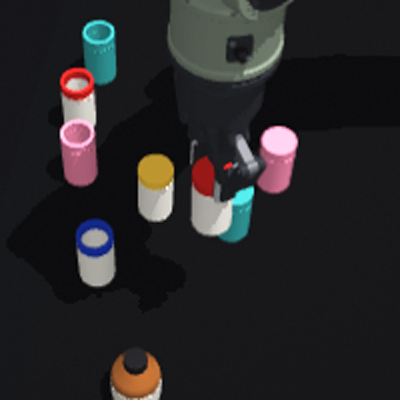

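The red pot is held upright at crop (210,195), well above the turquoise one. Carrying it to the caddy.

```bash
python3 -m handwheel '[{"dx":-0.7,"dy":2,"dz":0,"wx":0,"wy":0,"wz":0,"claw":30},{"dx":-1.5,"dy":3.8,"dz":0,"wx":0,"wy":0,"wz":0,"claw":30},{"dx":-1.5,"dy":3.8,"dz":0,"wx":0,"wy":0,"wz":0,"claw":30},{"dx":-1.5,"dy":3.8,"dz":0,"wx":0,"wy":0,"wz":0,"claw":30},{"dx":-1.5,"dy":3.8,"dz":0,"wx":0,"wy":0,"wz":0,"claw":30},{"dx":-1.5,"dy":3.8,"dz":0,"wx":0,"wy":0,"wz":0,"claw":30},{"dx":-1.5,"dy":3.8,"dz":0,"wx":0,"wy":0,"wz":0,"claw":30},{"dx":-1.5,"dy":3.8,"dz":0,"wx":0,"wy":0,"wz":0,"claw":30}]' >/dev/null
python3 -m handwheel '[{"dx":0,"dy":1,"dz":0,"wx":0,"wy":0,"wz":0.08,"claw":30},{"dx":0,"dy":0,"dz":0,"wx":0,"wy":0,"wz":0.15,"claw":30},{"dx":0,"dy":0,"dz":0,"wx":0,"wy":0,"wz":0.15,"claw":30},{"dx":0,"dy":0,"dz":0,"wx":0,"wy":0,"wz":0.15,"claw":30},{"dx":0,"dy":0,"dz":0,"wx":0,"wy":0,"wz":0.1,"claw":30}]' >/dev/null
python3 -c "from h import *;to(.501,-.272,.1)"
```

```text
t 8.6 pos [ 0.4934 -0.0535  0.1694] q [ 0.05  0.36 -0.08  1.96  0.04  0.83 -1.81] d_cm [ 4.8  21.33  6.94] w [ 0.     0.001 -0.006] grip 0.0406 40.7 F [-0.3  0.3 -1. ]
```

```bash
python3 -m handwheel '[{"dx":0.4,"dy":2,"dz":0,"wx":0,"wy":0,"wz":0,"claw":30},{"dx":0.9,"dy":3.9,"dz":0,"wx":0,"wy":0,"wz":0,"claw":30},{"dx":0.9,"dy":3.9,"dz":0,"wx":0,"wy":0,"wz":0,"claw":30},{"dx":0.9,"dy":3.9,"dz":0,"wx":0,"wy":0,"wz":0,"claw":30},{"dx":0.9,"dy":3.8,"dz":1,"wx":0,"wy":0,"wz":0,"claw":30},{"dx":0.6,"dy":2.5,"dz":2,"wx":0,"wy":0,"wz":0,"claw":30},{"dx":0.2,"dy":1.3,"dz":3,"wx":0,"wy":0,"wz":0,"claw":30},{"dx":0,"dy":0,"dz":2,"wx":0,"wy":0,"wz":0,"claw":30}]' >/dev/null
python3 -m handwheel '[{"dx":0,"dy":0,"dz":0,"wx":0,"wy":0,"wz":0,"claw":30},{"dx":0,"dy":0,"dz":0,"wx":0,"wy":0,"wz":0,"claw":30}]' >/dev/null
python3 - <<'E'
from h import *
to(.501,-.272,.039)
f=grab("side")
c=f["frame"][50:200,210:410].copy();cv2.imwrite("pics/s3.png",cv2.resize(c,None,fx=3.5,fy=3.5,interpolation=2))
f=grab("top")
c=f["frame"][150:300,330:480].copy();cv2.imwrite("pics/t3.png",cv2.resize(c,None,fx=3,fy=3,interpolation=2))
E
```

```text
t 9.85 pos [ 0.5028 -0.2716  0.0906] q [ 0.41  0.57 -0.02  1.84  0.02  0.73 -1.38] d_cm [-0.17  0.07  5.16] w [-0.    -0.    -0.002] grip 0.0406 40.7 F [ 0.5 -0.2 -0.7]
```

View pics/s3.png

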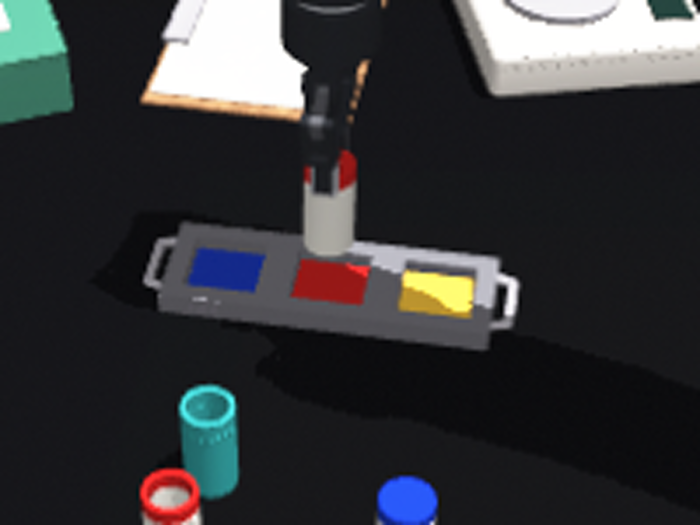

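Run:
```python
from h import *
f=grab("side");h=cv2.cvtColor(f["frame"],cv2.COLOR_BGR2HSV)
im=f["frame"].astype(int)
for r in (112,114,116,118):
    print(r,im[r,292:316].sum(1).tolist())
zb=.0905-.031
for x in (.495,.5,.505):
    print(x,[w2px(f,(x+s*.021,-.272,zb+z)).round(1).tolist() for s in(-1,1) for z in (.0,.02,)])
for c,a,_ in blobs(f,HUE["red"],100,50):print(c.round(1),a)
# pad corners expected
for x,y in((.501,-.272),):print("pad c",w2px(f,(x,y,.007)).round(1),"pot foot down",w2px(f,(.501,-.272,.007)).round(1))
```

```text
112 [72, 72, 71, 79, 187, 445, 466, 475, 487, 494, 500, 500, 502, 501, 497, 491, 482, 466, 406, 132, 75, 72, 69, 72]
114 [71, 75, 73, 78, 188, 447, 464, 481, 487, 495, 500, 501, 501, 502, 497, 488, 480, 463, 404, 135, 73, 75, 73, 73]
116 [107, 107, 104, 80, 186, 449, 464, 481, 490, 495, 502, 501, 500, 500, 496, 490, 476, 464, 403, 133, 73, 71, 74, 75]
118 [261, 263, 263, 267, 315, 450, 470, 482, 492, 497, 501, 501, 503, 500, 494, 489, 477, 459, 400, 151, 71, 75, 75, 72]
0.495 [[313.5, 118.0], [313.7, 112.7], [298.9, 118.1], [299.0, 112.7]]
0.5 [[311.8, 118.0], [312.0, 112.7], [297.2, 118.1], [297.2, 112.7]]
0.505 [[310.1, 118.0], [310.2, 112.7], [295.5, 118.1], [295.5, 112.7]]
[304.1 130.1] 232
[257.9 191.4] 180
pad c [303.9 131.6] pot foot down [303.9 131.6]
```

View pics/t3.png

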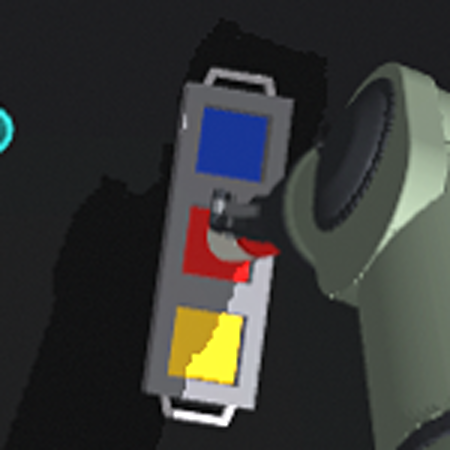

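The image shows the pot hanging upright over the red well. Its measured centre is x = 0.5027 against 0.501 for the pad, so I'll correct by 2 mm and set it down.

```bash
python3 -m handwheel '[{"dx":-0.2,"dy":0,"dz":1,"wx":0,"wy":0,"wz":0,"claw":30},{"dx":0,"dy":0,"dz":2,"wx":0,"wy":0,"wz":0,"claw":30},{"dx":0,"dy":0,"dz":1,"wx":0,"wy":0,"wz":0,"claw":30},{"dx":0,"dy":0,"dz":0.5,"wx":0,"wy":0,"wz":0,"claw":30},{"dx":0,"dy":0,"dz":0.3,"wx":0,"wy":0,"wz":0,"claw":30},{"dx":0,"dy":0,"dz":0.2,"wx":0,"wy":0,"wz":0,"claw":30},{"dx":0,"dy":0,"dz":0,"wx":0,"wy":0,"wz":0,"claw":30},{"dx":0,"dy":0,"dz":0,"wx":0,"wy":0,"wz":0,"claw":30}]'
```

```text
clock: 11.0
position: [0.5008, -0.2714, 0.0404]
tool_rot: [3.142, -0.0, -0.182]
force: [0.0, -0.2, -0.6]
grip_width: 0.0408
finger_force: 40.7
```

```bash
python3 -m handwheel '[{"dx":0,"dy":0,"dz":0.1,"wx":0,"wy":0,"wz":0,"claw":30},{"dx":0,"dy":0,"dz":0.1,"wx":0,"wy":0,"wz":0,"claw":30},{"dx":0,"dy":0,"dz":0,"wx":0,"wy":0,"wz":0,"claw":30}]'
python3 -m handwheel '[{"dx":0,"dy":0,"dz":0.1,"wx":0,"wy":0,"wz":0,"claw":30},{"dx":0,"dy":0,"dz":0,"wx":0,"wy":0,"wz":0,"claw":30}]'
```

```text
clock: 11.38
position: [0.5009, -0.2714, 0.0384]
tool_rot: [3.142, -0.001, -0.182]
force: [-0.1, 0.6, 3.4]
grip_width: 0.0401
finger_force: 41.1
clock: 11.62
position: [0.5016, -0.2715, 0.0382]
tool_rot: [3.141, -0.002, -0.182]
force: [-1.6, 2.1, 16.2]
grip_width: 0.0405
finger_force: 42.5
```

Contact felt. Releasing and rising.

```bash
python3 -m handwheel '[{"dx":0,"dy":0,"dz":-0.1,"wx":0,"wy":0,"wz":0,"claw":30},{"dx":0,"dy":0,"dz":0,"wx":0,"wy":0,"wz":0,"claw":55},{"dx":0,"dy":0,"dz":0,"wx":0,"wy":0,"wz":0,"claw":72},{"dx":0,"dy":0,"dz":0,"wx":0,"wy":0,"wz":0,"claw":72},{"dx":0,"dy":0,"dz":0,"wx":0,"wy":0,"wz":0,"claw":72},{"dx":0,"dy":0,"dz":-2,"wx":0,"wy":0,"wz":0,"claw":72},{"dx":0,"dy":0,"dz":-5,"wx":0,"wy":0,"wz":0,"claw":72},{"dx":0,"dy":0,"dz":-5,"wx":0,"wy":0,"wz":0,"claw":72}]'
python3 -c "from h import *;to(.5225,.1545,.17)"
```

```text
clock: 12.62
position: [0.5004, -0.2713, 0.1594]
tool_rot: [-3.141, 0.001, -0.182]
force: [1.4, 0.1, 0.1]
grip_width: 0.0612
finger_force: 0.0
t 12.62 pos [ 0.5004 -0.2713  0.1594] q [ 0.41  0.48 -0.02  1.79  0.01  0.88 -1.37] d_cm [ -5.54 -42.27  -1.04] w [-0.     0.001 -0.002] grip 0.0612 0.0 F [1.4 0.1 0.1]
```

```bash
python3 -m handwheel '[{"dx":-0.6,"dy":-4.7,"dz":-1,"wx":0,"wy":0,"wz":0,"claw":72},{"dx":-0.6,"dy":-4.7,"dz":0,"wx":0,"wy":0,"wz":0,"claw":72},{"dx":-0.6,"dy":-4.7,"dz":0,"wx":0,"wy":0,"wz":0,"claw":72},{"dx":-0.6,"dy":-4.7,"dz":0,"wx":0,"wy":0,"wz":0,"claw":72},{"dx":-0.6,"dy":-4.7,"dz":0,"wx":0,"wy":0,"wz":0,"claw":72},{"dx":-0.6,"dy":-4.7,"dz":0,"wx":0,"wy":0,"wz":0,"claw":72},{"dx":-0.6,"dy":-4.7,"dz":0,"wx":0,"wy":0,"wz":0,"claw":72},{"dx":-0.6,"dy":-4.7,"dz":0,"wx":0,"wy":0,"wz":0,"claw":72}]' >/dev/null
python3 -m handwheel '[{"dx":-0.6,"dy":-3.7,"dz":0,"wx":0,"wy":0,"wz":0,"claw":72},{"dx":0,"dy":-1,"dz":0,"wx":0,"wy":0,"wz":0,"claw":72},{"dx":0,"dy":0,"dz":0,"wx":0,"wy":0,"wz":0,"claw":72},{"dx":0,"dy":0,"dz":0,"wx":0,"wy":0,"wz":0,"claw":72}]' >/dev/null
python3 - <<'E'
from h import *
to(.5225,.1545,.031)
f=grab("side")
for n,g in dict(yellow=(.5225,.1545),red=(.501,-.272),blue=(.452,.028)).items():
    z0=.072 if n=="red" else .065
    e=w2px(f,(*g,z0+.01))
    c,a,_=min(blobs(f,HUE[n],100,50),key=lambda b:np.hypot(*(b[0]-e)));x,ar=lid(f,c,g,z0);print(n,c.round(1),a,round(ar),x.round(4))
cv2.imwrite("pics/s4.png",cv2.resize(f["frame"][70:320,210:410],None,fx=2.4,fy=2.4,interpolation=2))
E
```

```text
t 14.12 pos [0.5243 0.153  0.1682] q [-0.3   0.43 -0.12  1.84  0.07  0.88 -2.21] d_cm [-0.2  -0.13 13.72] w [ 0.001  0.    -0.004] grip 0.0615 0.0 F [-0.9 -0.   0.5]
yellow [297.3 235.2] 284 279 [0.5226 0.1527]
red [257.9 191.3] 177 240 [0.6191 0.0247]
blue [325.9 193.8] 231 240 [0.4518 0.0269]
```

View pics/s4.png

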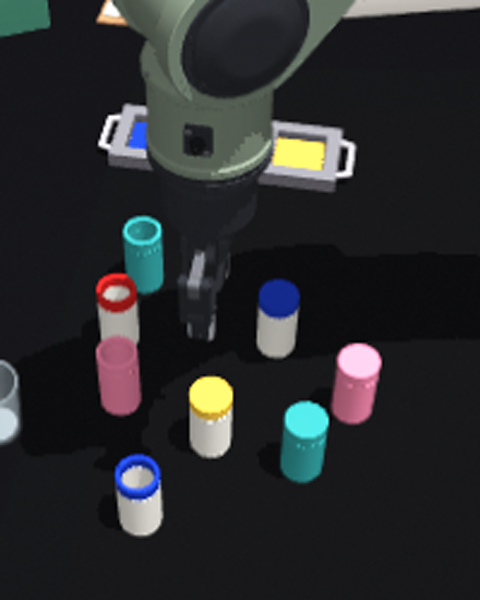

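The yellow pot at crop (211,398) is directly below the fingers with nothing else between. The red pot is hidden behind the arm. I'll correct by 2 mm and descend.

```bash
python3 -m handwheel '[{"dx":-0.2,"dy":-0.1,"dz":0,"wx":0,"wy":0,"wz":0,"claw":72},{"dx":0,"dy":0,"dz":3,"wx":0,"wy":0,"wz":0,"claw":72},{"dx":0,"dy":0,"dz":3,"wx":0,"wy":0,"wz":0,"claw":72},{"dx":0,"dy":0,"dz":2,"wx":0,"wy":0,"wz":0,"claw":72},{"dx":0,"dy":0,"dz":2,"wx":0,"wy":0,"wz":0,"claw":72},{"dx":0,"dy":0,"dz":2,"wx":0,"wy":0,"wz":0,"claw":72},{"dx":0,"dy":0,"dz":1.7,"wx":0,"wy":0,"wz":0,"claw":72},{"dx":0,"dy":0,"dz":0,"wx":0,"wy":0,"wz":0,"claw":72}]' 
python3 -m handwheel '[{"dx":0,"dy":0,"dz":0,"wx":0,"wy":0,"wz":0,"claw":30},{"dx":0,"dy":0,"dz":0,"wx":0,"wy":0,"wz":0,"claw":30},{"dx":0,"dy":0,"dz":0,"wx":0,"wy":0,"wz":0,"claw":30},{"dx":0,"dy":0,"dz":0,"wx":0,"wy":0,"wz":0,"claw":30},{"dx":0,"dy":0,"dz":0,"wx":0,"wy":0,"wz":0,"claw":30},{"dx":0,"dy":0,"dz":0,"wx":0,"wy":0,"wz":0,"claw":30}]' 40
python3 -m handwheel '[{"dx":0,"dy":0,"dz":-1,"wx":0,"wy":0,"wz":0,"claw":30},{"dx":0,"dy":0,"dz":-2,"wx":0,"wy":0,"wz":0,"claw":30},{"dx":0,"dy":0,"dz":-3,"wx":0,"wy":0,"wz":0,"claw":30},{"dx":0,"dy":0,"dz":-3,"wx":0,"wy":0,"wz":0,"claw":30},{"dx":0,"dy":0,"dz":-3,"wx":0,"wy":0,"wz":0,"claw":30},{"dx":0,"dy":0,"dz":-2,"wx":0,"wy":0,"wz":0,"claw":30},{"dx":0,"dy":0,"dz":-1,"wx":0,"wy":0,"wz":0,"claw":30}]' 
python3 -c "from h import *;to(.412,-.256,.18)"
```

```text
clock: 15.18
position: [0.5218, 0.1554, 0.0303]
tool_rot: [3.141, 0.002, -0.182]
force: [0.1, -0.3, 0.7]
grip_width: 0.0616
finger_force: 0.0
clock: 15.92
position: [0.523, 0.1558, 0.0321]
tool_rot: [-3.141, -0.001, -0.182]
force: [-0.9, -2.0, 7.2]
grip_width: 0.0403
finger_force: 40.3
clock: 16.8
position: [0.5227, 0.1559, 0.1828]
tool_rot: [-3.141, -0.001, -0.182]
force: [-0.4, -0.4, -1.6]
grip_width: 0.0401
finger_force: 40.5
t 16.8 pos [0.5227 0.1559 0.1828] q [-0.31  0.41 -0.12  1.82  0.06  0.91 -2.21] d_cm [-3.42 42.52  0.23] w [-0.001 -0.001 -0.002] grip 0.0401 40.5 F [-0.4 -0.4 -1.6]
```

```bash
python3 -m handwheel '[{"dx":0,"dy":2,"dz":0,"wx":0,"wy":0,"wz":0,"claw":30},{"dx":-0.3,"dy":4,"dz":0,"wx":0,"wy":0,"wz":0,"claw":30},{"dx":-0.3,"dy":4,"dz":0,"wx":0,"wy":0,"wz":0,"claw":30},{"dx":-0.3,"dy":4,"dz":0,"wx":0,"wy":0,"wz":0,"claw":30},{"dx":-0.3,"dy":4,"dz":0,"wx":0,"wy":0,"wz":0,"claw":30},{"dx":-0.3,"dy":4,"dz":0,"wx":0,"wy":0,"wz":0,"claw":30},{"dx":-0.3,"dy":4,"dz":0,"wx":0,"wy":0,"wz":0,"claw":30},{"dx":-0.3,"dy":4,"dz":0,"wx":0,"wy":0,"wz":0,"claw":30}]' >/dev/null
python3 -m handwheel '[{"dx":-0.4,"dy":4,"dz":0,"wx":0,"wy":0,"wz":0,"claw":30},{"dx":-0.4,"dy":4,"dz":0,"wx":0,"wy":0,"wz":0,"claw":30},{"dx":-0.4,"dy":3,"dz":0,"wx":0,"wy":0,"wz":0,"claw":30},{"dx":-0.2,"dy":1.5,"dz":0,"wx":0,"wy":0,"wz":0,"claw":30},{"dx":0,"dy":0,"dz":0,"wx":0,"wy":0,"wz":0,"claw":30},{"dx":0,"dy":0,"dz":0,"wx":0,"wy":0,"wz":0,"claw":30}]' >/dev/null
python3 -c "from h import *;to(.412,-.256,.042)"
```

```text
t 18.55 pos [ 0.4112 -0.2549  0.181 ] q [ 0.41  0.32  0.02  1.98 -0.01  0.84 -1.31] d_cm [ 0.1  0.1 13.9] w [-0.     0.    -0.001] grip 0.0402 40.6 F [-0.9 -0.4 -1.5]
```

```bash
python3 -m handwheel '[{"dx":0.1,"dy":0.1,"dz":2,"wx":0,"wy":0,"wz":0,"claw":30},{"dx":0,"dy":0,"dz":3,"wx":0,"wy":0,"wz":0,"claw":30},{"dx":0,"dy":0,"dz":3,"wx":0,"wy":0,"wz":0,"claw":30},{"dx":0,"dy":0,"dz":3,"wx":0,"wy":0,"wz":0,"claw":30},{"dx":0,"dy":0,"dz":1.5,"wx":0,"wy":0,"wz":0,"claw":30},{"dx":0,"dy":0,"dz":0.9,"wx":0,"wy":0,"wz":0,"claw":30},{"dx":0,"dy":0,"dz":0.4,"wx":0,"wy":0,"wz":0,"claw":30},{"dx":0,"dy":0,"dz":0,"wx":0,"wy":0,"wz":0,"claw":30}]' 
python3 -m handwheel '[{"dx":0,"dy":0,"dz":0.1,"wx":0,"wy":0,"wz":0,"claw":30},{"dx":0,"dy":0,"dz":0,"wx":0,"wy":0,"wz":0,"claw":30}]'
```

```text
clock: 19.55
position: [0.4121, -0.2571, 0.0436]
tool_rot: [3.141, -0.001, -0.182]
force: [-0.3, -0.1, -1.5]
grip_width: 0.0404
finger_force: 40.6
clock: 19.8
position: [0.4119, -0.2572, 0.0425]
tool_rot: [3.141, -0.001, -0.182]
force: [-0.6, -0.1, -1.6]
grip_width: 0.0401
finger_force: 40.6
```

Contact is expected near z = 0.039.

```bash
python3 -m handwheel '[{"dx":0,"dy":0,"dz":0.2,"wx":0,"wy":0,"wz":0,"claw":30},{"dx":0,"dy":0,"dz":0.1,"wx":0,"wy":0,"wz":0,"claw":30},{"dx":0,"dy":0,"dz":0,"wx":0,"wy":0,"wz":0,"claw":30}]'
python3 -m handwheel '[{"dx":0,"dy":0,"dz":0.1,"wx":0,"wy":0,"wz":0,"claw":30},{"dx":0,"dy":0,"dz":0,"wx":0,"wy":0,"wz":0,"claw":30}]'
```

```text
clock: 20.18
position: [0.4118, -0.2571, 0.0392]
tool_rot: [-3.142, -0.0, -0.182]
force: [-0.9, -0.3, -1.0]
grip_width: 0.0401
finger_force: 40.7
clock: 20.42
position: [0.4123, -0.2574, 0.0389]
tool_rot: [3.141, -0.001, -0.182]
force: [-2.0, 0.3, 17.2]
grip_width: 0.0403
finger_force: 42.3
```

```bash
python3 -m handwheel '[{"dx":0,"dy":0,"dz":-0.1,"wx":0,"wy":0,"wz":0,"claw":30},{"dx":0,"dy":0,"dz":0,"wx":0,"wy":0,"wz":0,"claw":55},{"dx":0,"dy":0,"dz":0,"wx":0,"wy":0,"wz":0,"claw":72},{"dx":0,"dy":0,"dz":0,"wx":0,"wy":0,"wz":0,"claw":72},{"dx":0,"dy":0,"dz":0,"wx":0,"wy":0,"wz":0,"claw":72},{"dx":0,"dy":0,"dz":-2,"wx":0,"wy":0,"wz":0,"claw":72},{"dx":0,"dy":0,"dz":-5,"wx":0,"wy":0,"wz":0,"claw":72},{"dx":0,"dy":0,"dz":-5.5,"wx":0,"wy":0,"wz":0,"claw":72}]'
python3 -c "from h import *;to(.452,.028,.17)"
```

```text
clock: 21.42
position: [0.4113, -0.2568, 0.1653]
tool_rot: [-3.141, 0.001, -0.182]
force: [0.2, -0.5, 0.8]
grip_width: 0.0618
finger_force: 0.0
t 21.43 pos [ 0.4113 -0.2568  0.1653] q [ 0.42  0.34  0.02  1.99 -0.01  0.8  -1.31] d_cm [ -1.16 -28.75  -0.45] w [-0.     0.001 -0.002] grip 0.0618 0.0 F [ 0.2 -0.5  0.8]
```

```bash
python3 -m handwheel '[{"dx":-0.2,"dy":-4.5,"dz":-0.5,"wx":0,"wy":0,"wz":0,"claw":72},{"dx":-0.2,"dy":-4.5,"dz":0,"wx":0,"wy":0,"wz":0,"claw":72},{"dx":-0.2,"dy":-4.5,"dz":0,"wx":0,"wy":0,"wz":0,"claw":72},{"dx":-0.2,"dy":-4.5,"dz":0,"wx":0,"wy":0,"wz":0,"claw":72},{"dx":-0.2,"dy":-4.5,"dz":0,"wx":0,"wy":0,"wz":0,"claw":72},{"dx":-0.2,"dy":-4.5,"dz":0,"wx":0,"wy":0,"wz":0,"claw":72},{"dx":0,"dy":-1.7,"dz":0,"wx":0,"wy":0,"wz":0,"claw":72},{"dx":0,"dy":0,"dz":0,"wx":0,"wy":0,"wz":0,"claw":72}]' >/dev/null
python3 -m handwheel '[{"dx":0,"dy":0,"dz":0,"wx":0,"wy":0,"wz":0,"claw":72}]' >/dev/null
python3 - <<'E'
from h import *
to(.452,.028,.031)
f=grab("side")
g=(.452,.028);e=w2px(f,(*g,.075))
c,a,_=min(blobs(f,HUE["blue"],100,50),key=lambda b:np.hypot(*(b[0]-e)));x,ar=lid(f,c,g);print(c.round(1),a,round(ar),x.round(4))
cv2.imwrite("pics/s5.png",cv2.resize(f["frame"][70:320,210:410],None,fx=2.4,fy=2.4,interpolation=2))
E
```

```text
t 22.55 pos [0.4518 0.0266 0.1691] q [-0.11  0.29 -0.1   2.06  0.04  0.79 -1.99] d_cm [-1.000e-02 -1.500e-01  1.381e+01] w [ 0.     0.    -0.003] grip 0.0616 0.0 F [ 0.2  0.3 -0.1]
[325.8 193.6] 239 240 [0.4519 0.0263]
```

View pics/s5.png

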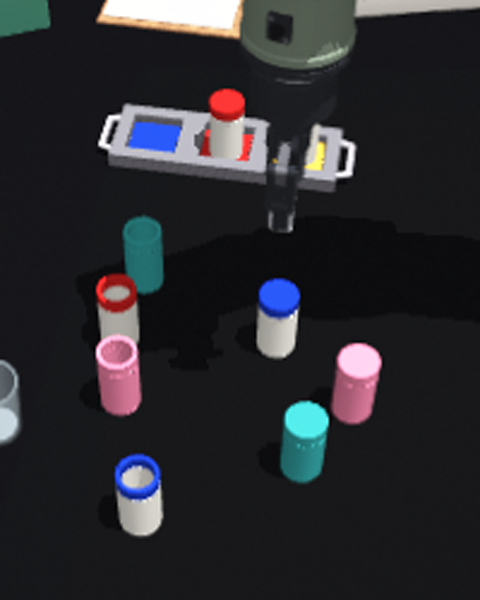

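The red pot stands upright in the red well at crop (227,125). The blue pot at (278,318) is clear below the fingers. Descending on blue.

```bash
python3 -m handwheel '[{"dx":0,"dy":-0.1,"dz":0,"wx":0,"wy":0,"wz":0,"claw":72},{"dx":0,"dy":0,"dz":3,"wx":0,"wy":0,"wz":0,"claw":72},{"dx":0,"dy":0,"dz":3,"wx":0,"wy":0,"wz":0,"claw":72},{"dx":0,"dy":0,"dz":2,"wx":0,"wy":0,"wz":0,"claw":72},{"dx":0,"dy":0,"dz":2,"wx":0,"wy":0,"wz":0,"claw":72},{"dx":0,"dy":0,"dz":2,"wx":0,"wy":0,"wz":0,"claw":72},{"dx":0,"dy":0,"dz":1.7,"wx":0,"wy":0,"wz":0,"claw":72},{"dx":0,"dy":0,"dz":0,"wx":0,"wy":0,"wz":0,"claw":72}]' 
python3 -m handwheel '[{"dx":0,"dy":0,"dz":0,"wx":0,"wy":0,"wz":0,"claw":30},{"dx":0,"dy":0,"dz":0,"wx":0,"wy":0,"wz":0,"claw":30},{"dx":0,"dy":0,"dz":0,"wx":0,"wy":0,"wz":0,"claw":30},{"dx":0,"dy":0,"dz":0,"wx":0,"wy":0,"wz":0,"claw":30},{"dx":0,"dy":0,"dz":0,"wx":0,"wy":0,"wz":0,"claw":30},{"dx":0,"dy":0,"dz":0,"wx":0,"wy":0,"wz":0,"claw":30}]' 40
python3 -m handwheel '[{"dx":0,"dy":0,"dz":-1,"wx":0,"wy":0,"wz":0,"claw":30},{"dx":0,"dy":0,"dz":-2,"wx":0,"wy":0,"wz":0,"claw":30},{"dx":0,"dy":0,"dz":-3,"wx":0,"wy":0,"wz":0,"claw":30},{"dx":0,"dy":0,"dz":-3,"wx":0,"wy":0,"wz":0,"claw":30},{"dx":0,"dy":0,"dz":-3,"wx":0,"wy":0,"wz":0,"claw":30},{"dx":0,"dy":0,"dz":-2,"wx":0,"wy":0,"wz":0,"claw":30},{"dx":0,"dy":0,"dz":-1,"wx":0,"wy":0,"wz":0,"claw":30}]' 
python3 -c "from h import *;to(.590,-.288,.18)"
```

```text
clock: 23.6
position: [0.4516, 0.0279, 0.0315]
tool_rot: [3.141, 0.002, -0.183]
force: [-0.5, -0.4, 0.2]
grip_width: 0.0616
finger_force: 0.0
clock: 24.35
position: [0.4526, 0.0283, 0.0331]
tool_rot: [-3.141, -0.001, -0.183]
force: [-2.0, -0.2, 7.2]
grip_width: 0.04
finger_force: 39.8
clock: 25.22
position: [0.4525, 0.0284, 0.1839]
tool_rot: [-3.141, -0.002, -0.182]
force: [0.1, 0.0, -1.5]
grip_width: 0.0406
finger_force: 40.5
t 25.23 pos [0.4525 0.0284 0.1839] q [-0.11  0.27 -0.1   2.05  0.04  0.83 -1.99] d_cm [19.26 28.62  0.41] w [-0.001 -0.002 -0.002] grip 0.0406 40.5 F [ 0.1  0.  -1.5]
```

```bash
python3 -m handwheel '[{"dx":1.2,"dy":1.8,"dz":0,"wx":0,"wy":0,"wz":0,"claw":30},{"dx":2.4,"dy":3.6,"dz":0,"wx":0,"wy":0,"wz":0,"claw":30},{"dx":2.4,"dy":3.6,"dz":0,"wx":0,"wy":0,"wz":0,"claw":30},{"dx":2.4,"dy":3.6,"dz":0,"wx":0,"wy":0,"wz":0,"claw":30},{"dx":2.4,"dy":3.6,"dz":0,"wx":0,"wy":0,"wz":0,"claw":30},{"dx":2.4,"dy":3.6,"dz":0,"wx":0,"wy":0,"wz":0,"claw":30},{"dx":2.4,"dy":3.6,"dz":0,"wx":0,"wy":0,"wz":0,"claw":30},{"dx":2.4,"dy":3.6,"dz":0,"wx":0,"wy":0,"wz":0,"claw":30}]' >/dev/null
python3 -m handwheel '[{"dx":1.3,"dy":1.6,"dz":0,"wx":0,"wy":0,"wz":0,"claw":30},{"dx":0,"dy":0,"dz":0,"wx":0,"wy":0,"wz":0,"claw":30},{"dx":0,"dy":0,"dz":0,"wx":0,"wy":0,"wz":0,"claw":30}]' >/dev/null
python3 -c "from h import *;to(.590,-.288,.043)"
```

```text
t 26.6 pos [ 0.5898 -0.287   0.1819] q [ 0.36  0.59  0.    1.53 -0.    1.03 -1.39] d_cm [ 0.05  0.1  13.89] w [-0.001  0.001 -0.002] grip 0.0401 40.6 F [ 0.1  0.1 -1.3]
```

```bash
python3 -m handwheel '[{"dx":0,"dy":0.1,"dz":2,"wx":0,"wy":0,"wz":0,"claw":30},{"dx":0,"dy":0,"dz":3,"wx":0,"wy":0,"wz":0,"claw":30},{"dx":0,"dy":0,"dz":3,"wx":0,"wy":0,"wz":0,"claw":30},{"dx":0,"dy":0,"dz":3,"wx":0,"wy":0,"wz":0,"claw":30},{"dx":0,"dy":0,"dz":1.5,"wx":0,"wy":0,"wz":0,"claw":30},{"dx":0,"dy":0,"dz":0.9,"wx":0,"wy":0,"wz":0,"claw":30},{"dx":0,"dy":0,"dz":0.5,"wx":0,"wy":0,"wz":0,"claw":30},{"dx":0,"dy":0,"dz":0,"wx":0,"wy":0,"wz":0,"claw":30}]' 
python3 -m handwheel '[{"dx":0,"dy":0,"dz":0.1,"wx":0,"wy":0,"wz":0,"claw":30},{"dx":0,"dy":0,"dz":0,"wx":0,"wy":0,"wz":0,"claw":30}]'
```

```text
clock: 27.6
position: [0.5902, -0.2889, 0.0436]
tool_rot: [3.142, -0.0, -0.182]
force: [-0.5, -0.4, -0.9]
grip_width: 0.0397
finger_force: 40.6
clock: 27.85
position: [0.5901, -0.2889, 0.0426]
tool_rot: [3.141, -0.001, -0.182]
force: [0.2, -0.5, -0.6]
grip_width: 0.04
finger_force: 40.6
```

Contact is expected near 0.040.

```bash
python3 -m handwheel '[{"dx":0,"dy":0,"dz":0.2,"wx":0,"wy":0,"wz":0,"claw":30},{"dx":0,"dy":0,"dz":0,"wx":0,"wy":0,"wz":0,"claw":30}]'
python3 -m handwheel '[{"dx":0,"dy":0,"dz":0.1,"wx":0,"wy":0,"wz":0,"claw":30},{"dx":0,"dy":0,"dz":0,"wx":0,"wy":0,"wz":0,"claw":30}]'
```

```text
clock: 28.1
position: [0.59, -0.2889, 0.0402]
tool_rot: [3.142, -0.0, -0.182]
force: [0.0, -0.0, -0.1]
grip_width: 0.0406
finger_force: 40.8
clock: 28.35
position: [0.5905, -0.2891, 0.0402]
tool_rot: [3.141, -0.001, -0.182]
force: [-2.5, 0.8, 13.0]
grip_width: 0.0402
finger_force: 41.9
```

Contact. Release, rise and move clear.

```bash
python3 -m handwheel '[{"dx":0,"dy":0,"dz":-0.1,"wx":0,"wy":0,"wz":0,"claw":30},{"dx":0,"dy":0,"dz":0,"wx":0,"wy":0,"wz":0,"claw":55},{"dx":0,"dy":0,"dz":0,"wx":0,"wy":0,"wz":0,"claw":72},{"dx":0,"dy":0,"dz":0,"wx":0,"wy":0,"wz":0,"claw":72},{"dx":0,"dy":0,"dz":0,"wx":0,"wy":0,"wz":0,"claw":72},{"dx":0,"dy":0,"dz":-2,"wx":0,"wy":0,"wz":0,"claw":72},{"dx":0,"dy":0,"dz":-5,"wx":0,"wy":0,"wz":0,"claw":72},{"dx":0,"dy":0,"dz":-6,"wx":0,"wy":0,"wz":0,"claw":72}]'
python3 -m handwheel '[{"dx":-1,"dy":4,"dz":0,"wx":0,"wy":0,"wz":0,"claw":72},{"dx":-1,"dy":4,"dz":0,"wx":0,"wy":0,"wz":0,"claw":72},{"dx":-1,"dy":4,"dz":0,"wx":0,"wy":0,"wz":0,"claw":72},{"dx":-1,"dy":4,"dz":0,"wx":0,"wy":0,"wz":0,"claw":72},{"dx":-1,"dy":4,"dz":0,"wx":0,"wy":0,"wz":0,"claw":72},{"dx":-1,"dy":4,"dz":0,"wx":0,"wy":0,"wz":0,"claw":72},{"dx":0,"dy":0,"dz":0,"wx":0,"wy":0,"wz":0,"claw":72},{"dx":0,"dy":0,"dz":0,"wx":0,"wy":0,"wz":0,"claw":72}]' >/dev/null
python3 - <<'E'
from h import *
to(.5,-.5,.17)
for cam in("side","top"):
  f=grab(cam)
  for n,g in dict(red=(.501,-.272),yellow=(.412,-.256),blue=(.59,-.288)).items():
    e=w2px(f,(*g,.08))
    c,a,_=min(blobs(f,HUE[n],100,50),key=lambda b:np.hypot(*(b[0]-e)));x,ar=lid(f,c,g,.072);print(cam,n,c.round(1),a,round(ar),x.round(4))
  r=f["frame"][50:350,190:430] if cam=="side" else f["frame"][150:300,180:430]
  cv2.imwrite(f"pics/fin_{cam}.png",cv2.resize(r,None,fx=2,fy=2,interpolation=2))
E
```

```text
clock: 29.35
position: [0.5896, -0.2887, 0.1725]
tool_rot: [-3.141, 0.001, -0.182]
force: [1.1, -0.5, 0.8]
grip_width: 0.0611
finger_force: 0.0
t 30.35 pos [ 0.4879 -0.5136  0.1712] q [ 0.72  0.68  0.02  1.38 -0.02  1.08 -1.01] d_cm [ 0.95 -1.56  0.12] w [-0.    -0.001 -0.002] grip 0.0612 0.0 F [0.3 0.9 0.6]
side red [304.1 113.3] 173 170 [ 0.5016 -0.2693]
side yellow [336.1 115.4] 178 172 [ 0.4111 -0.2604]
side blue [273.2 108.5] 177 165 [ 0.5899 -0.2915]
top red [404.7 230.7] 438 249 [ 0.4964 -0.2562]
top yellow [400.6 264.9] 502 254 [ 0.4119 -0.2426]
top blue [409.8 196.4] 438 246 [ 0.5824 -0.2732]
```

View pics/fin_side.png

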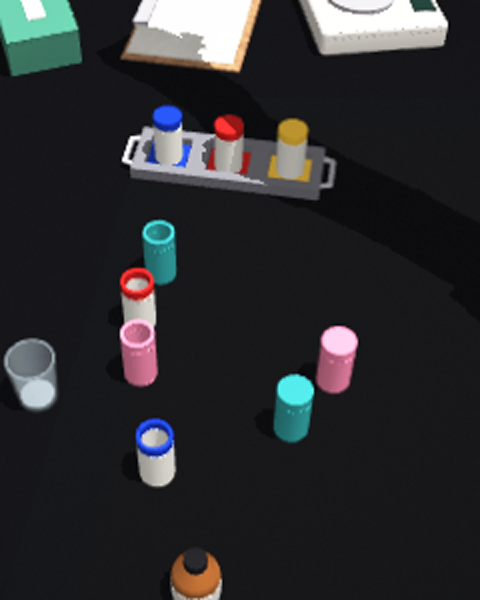

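View pics/fin_top.png

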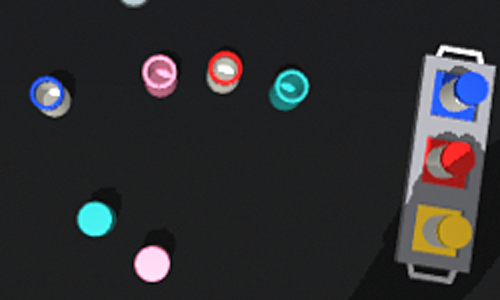

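Both views show red, yellow and blue standing upright, centred on their matching pads. The side camera puts the lids within about 4 mm of the targets, and the bystanders haven't moved.

```bash
python3 -c "from workcell import job_done;print(job_done())"
```

```text
the job is handed in; nothing more can be done
None
```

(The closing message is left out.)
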